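# Clear the balance, heft two sample bottles and present the heavier

## Task

The check weight was left on the balance's pan: put it into its open wooden weight box, in the free space in front of or behind the brass weights, letting go only when it is inside the box or just over the rim. Then heft the two identical-looking sealed sample bottles, the left one first (as seen from the robot) and then the right one, lifting each well clear of the bench and standing whichever you do not keep upright again on the spot where it stood; leave everything else on the bench alone. Finish while still holding the heavier bottle in the gripper, upright and still, centred over the empty pan and about 3 cm above it: do not put it down or let it go.

Things in the scene. Friction and masses are not known exactly. Their poses are not given: they have to be found in the camera images.
- balance: electronic bench balance, fixed, 190 x 272 x 89 mm, display and keys on its right end (-y); origin under its centre at bench height, z up, its long side along its y
- pan_top (a point): centre of the balance's round flat pan (118 mm across), on its upper surface, 89 mm above the bench; the pan does not give way; the housing round it is up to 78 mm high
- weight_box: fixed open wooden weight box, 220 x 140 mm (its x, y; y points away from the robot), rim 40 mm above the bench; inside x -102 to 102 mm, y -60 to 64 mm; a blue insert fills it up to 15 mm above the bench; along y = 6 mm stands a row of five fixed brass weights up to 18 mm tall; origin on the bench under the middle
- weight_box_lid (a joint): hinged lid, 12 mm thick, standing open along the far side of the box, leaning slightly back, top edge about 180 mm above the bench; rad: 0 shut, 1.75 fully open, where it comes to rest by itself from the start
- box_free (a point): middle of the free strip inside the box, 52 mm deep and 200 mm wide, between the near wall and the row of brass weights, on the upper face of the blue insert, 15 mm above the bench
- weight_centre (a point): centre, half-way up, of the 100 g check weight: steel cylinder 25 mm across and 32 mm high over all, with a small knob on top; starts upright near the middle of the pan; grip it round the body, low down
- check_weight: the same check weight; origin in the middle of its underside, z up through the knob
- bottle_a_centre (a point): centre, half-way up, of one of the two sealed white sample bottles with red caps, 47 mm across, 84 mm high, body 70 mm high to the cap, z along the bottle to its cap; stands upright on the bench. The bottles look identical and differ only in weight: the lighter weighs 0.1 to 0.16 kg, the heavier 0.36 to 0.53 kg, and only lifting tells which (it may stand on the left or on the right). One starts left of the other by at least 90 mm
- bottle_b_centre (a point): centre, half-way up, of the other bottle, of the same look, size and axes
- bottle_a: the first bottle; origin in the middle of its underside
- bottle_b: the other bottle; origin in the middle of its underside
- tape: bystander: roll of tape, 67 mm across, 18 mm high, lying behind the bottles; leave it alone
- impact_tool: bystander: slim metal hand tool, 24 x 126 x 24 mm, lying at the front left; leave it alone
Not all that is in view belongs to the job. What is shaped like the bottle_a but black is not meant. Leave any purple look-alike of the bottle_b alone.

How it is judged:
By the outcome, as a careful person would: the job done as asked, in the order asked, and still so for the second after the job is handed in, while the arm keeps its last pose, push and grip.
It also fails if it takes over 72 s, if anything falls off the work surface, if the arm or the gripper's body presses on something with over 40 N, if the wrist force passes 120 N, or if a joint passes its speed limit or range.

## Robot

A 6-joint arm with a two-finger parallel gripper is mounted at the origin on a cart in front of the work surface, level with it; the furniture and walls round the work are solid. World frame = base frame: x ahead of the robot, y to its left, z up, the work surface at z = 0. Lengths are in mm, angles in rad, forces in N, time in s.
With the tool pointing down it reaches from about 300 to 875 mm from the base axis. Payload 6.4 kg.
Tool frame: the origin (TCP) lies at the very end of the fingers, on their centre line; the grasp point (between the pads) lies 19 mm behind it (bot.tcp_to_grasp is the distance from the TCP to the grasp point, in mm); z points along the fingers, y is the line along which they close (so a half turn about z gives the same grasp; the last joint's range is limited). The gripper opens to 85 mm and grips with 20 to 120 N. Pads are 22 mm wide; open, the fingers measure 114 mm over their backs; the gripper's body (76 mm by 85 mm) begins 54 mm behind the grasp point. The pads swing forward as they close: fully open they stand 13 mm farther back than shut.
Start: joints at [-1.339, 0.181, 1.607, -0, 1.354, -0.206], TCP at [243.787, -520.777, 231.288] pointing down, gripper open.
Joint ranges: [-2.99, 2.99], [-0.89, 2.07], [0.3, 2.58], [-1.14, 4.28], [0, 2.63], [-3.12, 3.12]. Speed limits (rad/s): [2.57, 2.57, 3.01, 3.14, 3.14, 3.14].

## Interface

Orientations are given as a rotation vector (axis times angle).
In Python, from bench import bot gives the robot as it stands. The module is installed in compiled form; this text tells all that it offers.
- The arm moves only by the tool send_rows, never from a script. Its argument "series" is a list that holds one entry, the list of rows, each a list of 6 numbers: the shift along the tool's x, y, z in m, then the turn, a rotation vector about the tool's x, y, z in rad. In form: [[[x, y, z, wx, wy, wz], ...]]. A call has 1 to 12 rows; each row shifts and turns the commanded pose from where the row before left it, along the tool's axes as they then stand; what a row does not reach is not made up. A row lasts 1/12 s, in which the tool goes at most 41.7 mm and 7.16 degrees, less where a joint would pass 70% of its speed; a pose out of reach is approached as far as the arm can. A call is refused whole if a number of a shift passes 0.0417 or a number of a turn 0.125, either way. A call with a gripper value outside its range is refused whole. "hand" is the finger opening in m, from 0 to 0.0854, set as the call begins (left out, the last holds). The fingers move at their own pace and stop on an object; "newtons" is the grip in N (left out, the last holds). Time passes only in rows, so rows that do not move let the fingers close. It gives the time, the measured TCP pose, the force, the opening and the grip force at its end, in the units of the state.
- bot.get_obs(): the state, without advancing time (a new reading comes with each control period).
- bot.get_image(name): name is "scene" or "top"; returns the picture (384x512x3 uint8, red, green, blue); there is no depth.
- bot.get_calibration(name): a dict with "camera_matrix" (3x3 intrinsics, pixels), "extrinsics" (4x4, takes a point from camera to world coordinates). Camera axes: x right, y up, looking along -z (the intrinsics and any distortion apply to the point x, -y, -z); pixel columns grow to the right and rows downward; lengths in mm; the calibration is good to about 2 mm. A picture is of the moment at which its call begins. get_calibration takes no time and is no camera call.
- bot.close_job(): hands the job in; it is judged then, once.
Trained networks look in the newest picture that a camera, given by its name, has taken for a name from the list of things; names that differ only in an ending like _2 or _b are one class to them, and where a whole thing is asked for, a point or a joint stands for the part that bears it (a point fixed in the world has none). Each returns a list of dicts, best first, with "score" (0 to 1); they miss things now and then, are a little off and sometimes report something else, mostly with a low value. They report only what shows in the picture. A call takes as long as a camera call. They do not tell look-alikes from the thing itself.
- bot.spot_in(label, camera): "rect" ([left, top, right, bottom] in pixels, round what is visible of it).
- bot.outline_of(label, camera): "mask" (384x512 bool, what is visible of it) and "rect" ([left, top, right, bottom] in pixels, round what is visible of it).
- bot.mark_of(label, camera): "uv" ([column, row] in pixels: a listed point, or the origin of a listed thing).
The state is a dict: "time_s": time; "joint_positions": joint angles; "qd": joint speeds; "effort": joint torques, N m; "position": TCP position; "tool_rot": TCP orientation; "contact_force": force on the tool from outside, world axes, zero at the start; "moment": the same for the moment, N m; "gripper_width": opening from 0.0 (shut) to 1.0 (fully open); "grip_force": force on a finger pad.
Only numpy, scipy, OpenCV 4.12 (cv2) and the standard library are available. Lean on these libraries where they do the work, as an engineer would, in place of code of your own. Each camera call takes 0.05 s, during which the arm holds its last target. There are 200 camera calls.

## Working session

There is one attempt and no reset: what is moved stays moved. The work goes in short steps, Python scripts to look and compute and a tool call to move; the robot and the scene stay as the last step left them, time stands still between calls to the robot, and variables do not carry over. Pictures are saved under pics/ and viewed, at most 10 in all, crops included, and the job is handed in when it is done.

Besides the shell and the picture viewer there is one more tool, called after "Emit:" as a command line: name --argument value ..., lists and objects as JSON in quotes. send_rows: Moves the arm, as the interface text tells. Its arguments: {"type":"object","properties":{"series":{"type":"array"},"hand":{"type":"number"},"newtons":{"type":"number"}},"required":["series"]}

```bash
mkdir -p pics; cat > h.py <<'E'
import numpy as np, cv2
from bench import bot
def ray(cam,uv):
    c=bot.get_calibration(cam);K=np.array(c["camera_matrix"]);T=np.array(c["extrinsics"])
    d=np.linalg.inv(K)@np.array([uv[0],uv[1],1.]);d=np.array([d[0],-d[1],-d[2]])
    return T[:3,3],T[:3,:3]@d
def at(cam,uv,z):
    o,d=ray(cam,uv);return o+d*(z-o[2])/d[2]
def proj(cam,p):
    c=bot.get_calibration(cam);K=np.array(c["camera_matrix"]);T=np.array(c["extrinsics"])
    q=T[:3,:3].T@(np.array(p)-T[:3,3]);q=K@np.array([q[0],-q[1],-q[2]]);return q[:2]/q[2]
def tri(u1,u2):
    o1,d1=ray("top",u1);o2,d2=ray("scene",u2)
    s=np.linalg.lstsq(np.c_[d1,-d2],o2-o1,rcond=None)[0]
    a=o1+d1*s[0];b=o2+d2*s[1];return (a+b)/2,np.linalg.norm(a-b)
E
python3 - <<'E'
from h import *
np.set_printoptions(precision=1,suppress=True)
ims=[bot.get_image(c) for c in("top","scene")]
for c,i in zip(("top","scene"),ims): cv2.imwrite(f"pics/{c}0.png",i[...,::-1])
zs=dict(pan_top=89,weight_centre=105,bottle_a_centre=42,box_free=15,weight_box=0,balance=0,tape=9,impact_tool=12)
for n,z in zs.items():
  for c in("top","scene"):
    print(n,c,[(np.round(r["score"],2),np.array(r["uv"]),at(c,r["uv"],z)) for r in bot.mark_of(n,c)[:4]])
s=bot.get_obs();print({k:np.round(s[k],3) for k in("time_s","position","tool_rot","contact_force","gripper_width")})
print(bot.get_calibration("top")["extrinsics"])
E
```

```text
pan_top top [(np.float64(0.69), array([359.5, 183.4]), array([ 552.5, -273.7,   89. ]))]
pan_top scene [(np.float64(0.98), array([315.6, 213. ]), array([ 542.6, -283.4,   89. ]))]
weight_centre top [(np.float64(0.51), array([356.5, 175.3]), array([ 572.7, -261.3,  105. ]))]
weight_centre scene []
bottle_a_centre top [(np.float64(0.61), array([191.3, 203.7]), array([497. , 207.9,  42. ])), (np.float64(0.51), array([171.3, 175.2]), array([581.1, 269.1,  42. ]))]
bottle_a_centre scene [(np.float64(0.57), array([210.4, 166.9]), array([595.4, 281.5,  42. ])), (np.float64(0.55), array([201.1, 182.1]), array([486.5, 208. ,  42. ]))]
box_free top [(np.float64(0.68), array([245.3, 153.9]), array([654.4,  52.1,  15. ]))]
box_free scene [(np.float64(0.83), array([261. , 187.1]), array([647.4,  53.8,  15. ]))]
weight_box top [(np.float64(0.68), array([242. , 147.3]), array([679.2,  62.7,   0. ]))]
weight_box scene [(np.float64(0.9), array([266.3, 188.1]), array([675.4,  53.1,   0. ]))]
balance top [(np.float64(0.79), array([366.7, 183.5]), array([ 568.1, -322.3,    0. ]))]
balance scene [(np.float64(0.89), array([327.3, 237.8]), array([ 567.2, -316. ,    0. ]))]
tape top [(np.float64(0.75), array([151.1, 146.3]), array([677.3, 341.1,   9. ]))]
tape scene [(np.float64(0.4), array([216.3, 164.6]), array([670. , 333.5,   9. ]))]
impact_tool top [(np.float64(0.68), array([159.8, 263.3]), array([324.4, 299.3,  12. ]))]
impact_tool scene [(np.float64(0.54), array([151.8, 197.8]), array([318.6, 289.6,  12. ]))]
{'time_s': np.float64(0.9), 'position': array([ 243.8, -520.8,  231.3]), 'tool_rot': array([3.1, 0.7, 0. ]), 'contact_force': array([ 0.4, -0.5, -0.6]), 'gripper_width': np.float64(0.999)}
[[   0.     1.    -0.1  367.4]
 [  -1.     0.     0.    36.8]
 [   0.     0.1    1.  1139. ]
 [   0.     0.     0.     1. ]]
```

```bash
python3 - <<'E'
import cv2
t=cv2.imread("pics/top0.png");s=cv2.imread("pics/scene0.png")
cv2.imwrite("pics/t1.png",cv2.resize(t[100:300,120:440],None,fx=2.5,fy=2.5,interpolation=3)[:,:800])
cv2.imwrite("pics/s1.png",cv2.resize(s[110:310,120:440],None,fx=2.5,fy=2.5,interpolation=3)[:,:800])
E
```

```text
(no output)
```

View pics/t1.png

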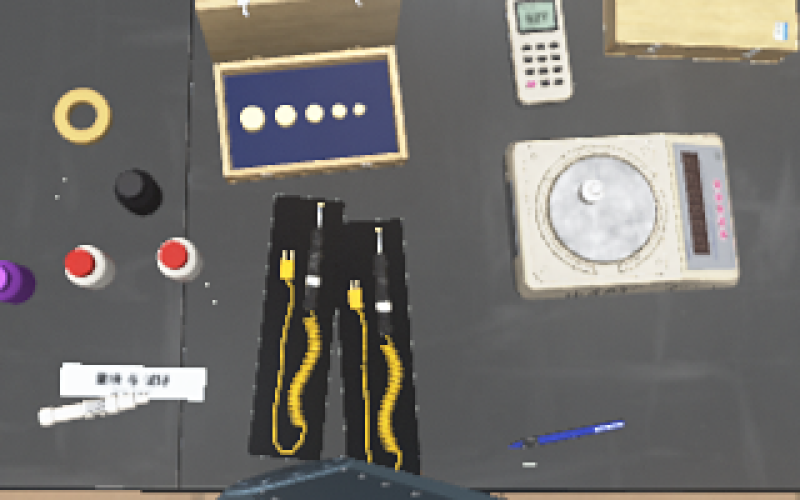

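View pics/s1.png

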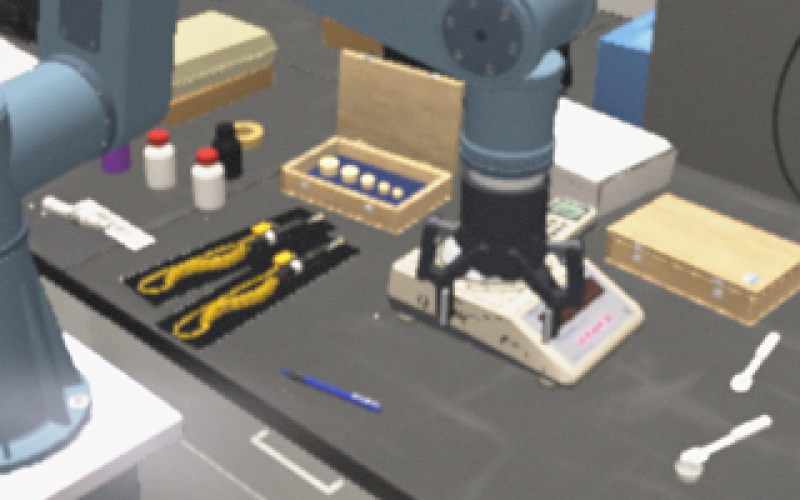

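```bash
python3 - <<'E'
from h import *
np.set_printoptions(precision=1,suppress=True)
t=cv2.imread("pics/top0.png");s=cv2.imread("pics/scene0.png")
R={}
for n,im in(("top",t),("scene",s)):
    hsv=cv2.cvtColor(im,cv2.COLOR_BGR2HSV)
    m=(((hsv[...,0]<8)|(hsv[...,0]>172))&(hsv[...,1]>130)&(hsv[...,2]>100)).astype(np.uint8)
    k,l,st,ce=cv2.connectedComponentsWithStats(m)
    R[n]=sorted([c for c,q in zip(ce[1:],st[1:]) if q[4]>15 and c[0]<230],key=lambda c:c[0]); print(n,R[n],[tuple(q) for q in st[1:] if q[4]>15])
for a,b in zip(R["top"],R["scene"]): print("cap",tri(a,b),at("top",a,80),at("scene",b,76))
for l,c in(("check_weight","top"),("bottle_a","top"),("bottle_a","scene"),("balance","top"),("weight_box","top")):
    for r in bot.outline_of(l,c)[:4]:
        ys,xs=np.nonzero(r["mask"]);print(l,c,round(r["score"],2),np.array(r["rect"]),xs.mean(),ys.mean(),len(xs), at(c,(xs.mean(),ys.mean()),{"check_weight":105,"bottle_a":42}.get(l,0)))
cv2.imwrite("pics/crop.png",np.hstack([cv2.resize(t[150:226,320:404],(420,380),interpolation=3),cv2.resize(t[166:226,115:211],None,fx=3.95,fy=6.3334,interpolation=3)[:380]]))
E
```

```text
top [array([151.4, 204.7]), array([189.1, 201.7])] [(np.int32(184), np.int32(197), np.int32(11), np.int32(11), np.int32(92)), (np.int32(146), np.int32(200), np.int32(12), np.int32(11), np.int32(99))]
scene [array([182.7, 164.4]), array([202.4, 171.8])] [(np.int32(179), np.int32(162), np.int32(8), np.int32(6), np.int32(40)), (np.int32(199), np.int32(169), np.int32(8), np.int32(7), np.int32(47))]
cap (array([488. , 314.3,  79.7]), np.float64(2.31346241008426)) [488.8 313.6  80. ] [491.8 321.6  76. ]
cap (array([497.6, 208.6,  80.5]), np.float64(1.351458504661481)) [498.2 208.3  80. ] [502.7 216.2  76. ]
check_weight top 0.54 [350.3 172.1 364.2 182.4] 355.47435897435895 176.28205128205127 78 [ 569.9 -258.3  105. ]
bottle_a top 0.85 [108.4 205.8 133.2 220.1] 122.49830508474577 212.02033898305083 295 [471.4 406.   42. ]
bottle_a top 0.82 [145.  196.8 163.  214.1] 155.30711610486892 206.57677902621722 267 [487.9 312.   42. ]
bottle_a top 0.81 [184.4 196.2 199.8 211.9] 191.41056910569105 203.28048780487805 246 [498.2 207.6  42. ]
bottle_a top 0.8 [164.3 162.9 184.5 183.5] 173.93687707641195 176.03654485049833 301 [578.7 261.3  42. ]
bottle_a scene 0.79 [174.6 162.  189.7 191.6] 183.54901960784315 174.2941176470588 255 [481.7 307.5  42. ]
bottle_a scene 0.58 [205.  156.6 216.5 182. ] 210.86976744186046 170.0139534883721 215 [578.4 258.9  42. ]
bottle_a scene 0.56 [195.5 172.  209.9 191.4] 203.0622009569378 183.08612440191388 209 [486.5 196.6  42. ]
balance top 0.59 [320.  151.1 415.3 218.4] 367.39465353499827 185.3531480830109 5686 [ 562.3 -324.2    0. ]
weight_box top 0.74 [197.   92.4 282.8 175.6] 242.05412744388124 131.35282404055033 5524 [730.5  63.    0. ]
```

View pics/crop.png

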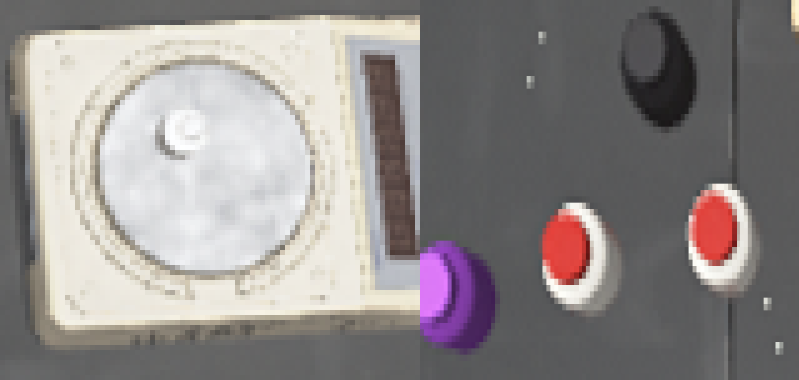

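Candidates in the top picture: white with red cap at (155,206) and (191,203), black at (174,176), purple at (122,212). Only the two white, red-capped ones match the description, and the crop confirms this. The check weight shows at (356,176) on the pan, whose centre is about (361,183).

```bash
python3 - <<'E'
from h import *
from scipy.spatial.transform import Rotation as Ro
np.set_printoptions(precision=1,suppress=True)
t=cv2.imread("pics/top0.png")
f=lambda x,y:((x+.5)/5-.5+320,(y+.5)/5-.5+150)
print("pan",at("top",f(205.5,165.5),89),"L/R",at("top",f(97,165),89),at("top",f(314,165),89),at("top",f(205,57),89),at("top",f(205,274),89))
print("weight",at("top",f(182,133),105), "top disc",at("top",f(186,130),117))
g=lambda x,y:((x+.5)/2.5-.5+120,(y+.5)/2.5-.5+100)
for n,p,z in(("nl",(230,179),40),("nr",(408,157),40),("fl",(216,64),40),("fr",(395,47),40)): print(n,at("top",g(*p),z))
for p in((252,118),(285,115),(314,113),(339,111),(359,110)): print("brass",at("top",g(*p),30))
s=bot.get_obs();print(Ro.from_rotvec(s["tool_rot"]).as_matrix(),s["time_s"],s["position"])
E
```

```text
pan [ 554.6 -277.2   89. ] L/R [ 554.4 -215.3   89. ] [ 555.3 -339.2   89. ] [ 617.6 -279.1   89. ] [ 492.5 -274.7   89. ]
weight [ 570.1 -259.8  105. ] top disc [ 569.5 -258.7  117. ]
nl [594.2 150.8  40. ]
nr [622.7 -60.6  40. ]
fl [735.5 170.7  40. ]
fr [759.2 -45.6  40. ]
brass [671.6 126.9  30. ]
brass [675.7  87.1  30. ]
brass [678.5  52.1  30. ]
brass [681.3  21.9  30. ]
brass [682.8  -2.4  30. ]
[[ 0.9  0.4 -0. ]
 [ 0.4 -0.9 -0. ]
 [-0.   0.  -1. ]] 1.15 [ 243.8 -520.8  231.3]
```

Emit:
send_rows --series '[[[0, 0, 0, 0, 0, 0.1095], [0, 0, 0, 0, 0, 0.1095], [0, 0, 0, 0, 0, 0.1095], [0, 0, 0, 0, 0, 0.1095], [0.03, -0.024, 0, 0, 0, 0], [0.03, -0.024, 0, 0, 0, 0], [0.03, -0.024, 0, 0, 0, 0], [0.03, -0.024, 0, 0, 0, 0], [0.03, -0.024, 0, 0, 0, 0], [0.03, -0.024, 0, 0, 0, 0], [0.03, -0.024, 0, 0, 0, 0], [0.03, -0.024, 0, 0, 0, 0]]]' --hand 0.06 --newtons 40

```text
time_s: 2.15
position: [485.1, -327.4, 231.5]
tool_rot: [3.141, -0.0, 0.0]
contact_force: [0.4, -1.0, 0.4]
gripper_width: 0.703
grip_force: 0.0
```

Emit:
send_rows --series '[[[0.0215, -0.0173, 0, 0, 0, 0], [0.0215, -0.0173, 0, 0, 0, 0], [0.0215, -0.0173, 0, 0, 0, 0], [0.0215, -0.0173, 0, 0, 0, 0], [0, 0, 0.03, 0, 0, 0], [0, 0, 0.03, 0, 0, 0], [0, 0, 0.03, 0, 0, 0], [0, 0, 0.02, 0, 0, 0], [0, 0, 0.012, 0, 0, 0], [0, 0, 0.008, 0, 0, 0], [0, 0, 0.006, 0, 0, 0], [0, 0, 0, 0, 0, 0]]]'

```text
time_s: 3.15
position: [569.8, -259.8, 95.0]
tool_rot: [-3.141, 0.001, 0.0]
contact_force: [-0.5, 0.3, 0.0]
gripper_width: 0.703
grip_force: 0.0
```

```bash
python3 - <<'E'
from h import *
im=bot.get_image("scene");cv2.imwrite("pics/s2.png",np.hstack([cv2.resize(im[150:250,260:360,::-1],(400,400),interpolation=3),cv2.resize(bot.get_image("top")[140:220,320:400,::-1],(400,400),interpolation=3)]))
print(bot.get_obs()["position"])
E
```

```text
[ 570.55791503 -260.26071952   96.5345226 ]
```

View pics/s2.png

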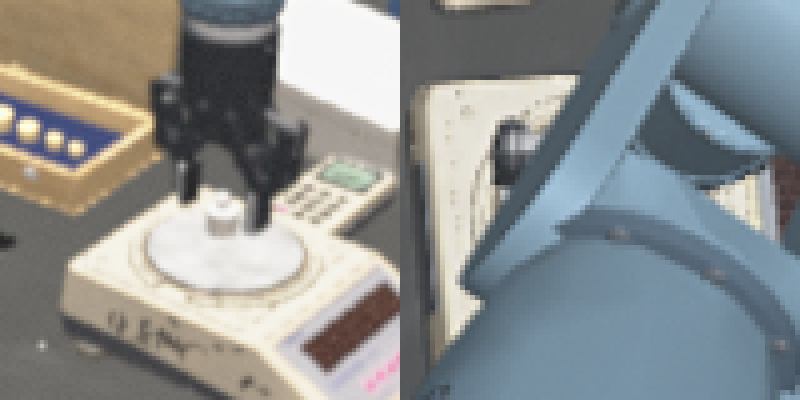

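```bash
python3 - <<'E'
from h import *
np.set_printoptions(precision=1,suppress=True)
for n,z in(("weight_centre",105),("pan_top",89)):
  print(n,[(r["score"],at("scene",r["uv"],z),r["uv"]) for r in bot.mark_of(n,"scene")])
for r in bot.outline_of("check_weight","scene"):
  ys,xs=np.nonzero(r["mask"]);print(r["score"],r["rect"],at("scene",(xs.mean(),ys.mean()),105))
print(proj("scene",(570,-260,105)),proj("scene",(555,-277,89)))
E
```

```text
weight_centre [(0.43, array([ 576.6, -253.9,  105. ]), [315.2, 201.3])]
pan_top [(0.8, array([ 542.9, -287.1,   89. ]), [316.6, 213.4])]
0.52 [312.8, 199.2, 321.1, 207.6] [ 562.9 -264.3  105. ]
[315.4 202.7] [316.5 210.8]
```

Emit:
send_rows --series '[[[0, 0, 0.004, 0, 0, 0], [0, 0, 0, 0, 0, 0], [0, 0, 0, 0, 0, 0], [0, 0, 0, 0, 0, 0], [0, 0, 0, 0, 0, 0], [0, 0, 0, 0, 0, 0], [0, 0, 0, 0, 0, 0], [0, 0, 0, 0, 0, 0]]]' --hand 0.0 --newtons 40

```text
time_s: 4.07
position: [569.9, -259.7, 91.4]
tool_rot: [3.142, -0.0, 0.0]
contact_force: [0.8, 1.7, 1.3]
gripper_width: 0.276
grip_force: 39.4
```

Emit:
send_rows --series '[[[0, 0, -0.01, 0, 0, 0], [0, 0, -0.02, 0, 0, 0], [0, 0, -0.03, 0, 0, 0], [0.0085, -0.0345, 0, 0, 0, 0], [0.0085, -0.0345, 0, 0, 0, 0], [0.0085, -0.0345, 0, 0, 0, 0], [0.0085, -0.0345, 0, 0, 0, 0], [0.0085, -0.0345, 0, 0, 0, 0], [0.0085, -0.0345, 0, 0, 0, 0], [0.0085, -0.0345, 0, 0, 0, 0], [0.0085, -0.0345, 0, 0, 0, 0], [0.0085, -0.0345, 0, 0, 0, 0]]]'

```text
time_s: 5.07
position: [646.5, 52.6, 151.8]
tool_rot: [3.142, -0.0, 0.0]
contact_force: [-0.0, 0.2, -0.8]
gripper_width: 0.27
grip_force: 39.4
```

```bash
python3 - <<'E'
from h import *
np.set_printoptions(precision=1,suppress=True)
im=bot.get_image("scene");cv2.imwrite("pics/s3.png",cv2.resize(im[120:240,200:360,::-1],(800,600),interpolation=3))
s=bot.get_obs();print(s["position"],s["gripper_width"],s["contact_force"])
print(proj("scene",(646,51,15)))
for n,z in(("weight_centre",165),("box_free",15)):
  print(n,[(r["score"],at("scene",r["uv"],z),r["uv"]) for r in bot.mark_of(n,"scene")])
E
```

```text
[647.3  59.3 152. ] 0.2720440318809405 [-1.7  3.3 -0.2]
[261.3 187.5]
weight_centre [(0.53, array([642.8,  51.1, 165. ]), [260.4, 151.0])]
box_free [(0.74, array([857.9, 247.2,  15. ]), [262.7, 155.4]), (0.56, array([655.8,  49.5,  15. ]), [263.4, 186.7])]
```

View pics/s3.png

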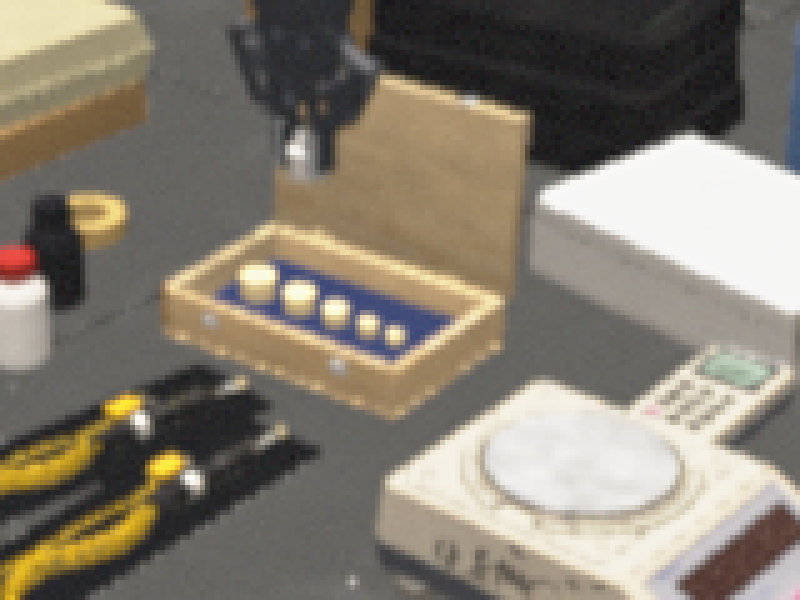

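Emit:
send_rows --series '[[[0, 0, 0.02, 0, 0, 0], [0, 0, 0.03, 0, 0, 0], [0, 0, 0.03, 0, 0, 0], [0, 0, 0.02, 0, 0, 0], [0, 0, 0.015, 0, 0, 0], [0, 0, 0.008, 0, 0, 0], [0, 0, 0.004, 0, 0, 0], [0, 0, 0.004, 0, 0, 0], [0, 0, 0, 0, 0, 0], [0, 0, 0, 0, 0, 0], [0, 0, 0, 0, 0, 0]]]'

```text
time_s: 6.13
position: [647.3, 50.8, 21.6]
tool_rot: [3.141, -0.0, 0.003]
contact_force: [0.1, 0.8, -1.7]
gripper_width: 0.271
grip_force: 39.5
```

```bash
python3 - <<'E'
from h import *
im=bot.get_image("scene");cv2.imwrite("pics/s4.png",cv2.resize(im[150:214,216:316,::-1],(800,512),interpolation=3))
s=bot.get_obs();print(s["position"],s["gripper_width"],s["contact_force"])
E
```

```text
[647.26128948  50.79972846  21.53869341] 0.27139492317981706 [-0.91471822 -0.03320517 -0.29744472]
```

View pics/s4.png

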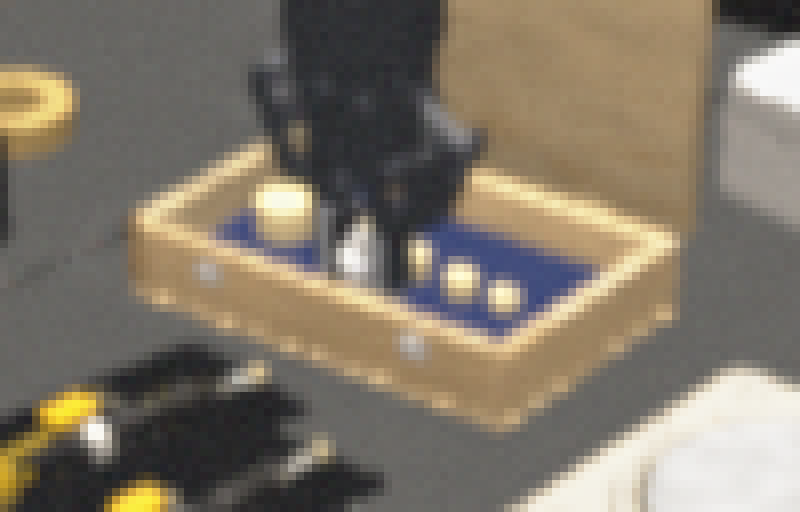

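Emit:
send_rows --series '[[[0, 0, 0.002, 0, 0, 0], [0, 0, 0.001, 0, 0, 0], [0, 0, 0, 0, 0, 0]]]'

```text
time_s: 6.43
position: [646.7, 50.9, 17.6]
tool_rot: [3.142, -0.0, 0.001]
contact_force: [0.5, -0.1, 0.0]
gripper_width: 0.27
grip_force: 39.6
```

Emit:
send_rows --series '[[[0, 0, 0, 0, 0, 0], [0, 0, 0, 0, 0, 0], [0, 0, 0, 0, 0, 0], [0, 0, 0, 0, 0, 0], [0, 0, -0.01, 0, 0, 0], [0, 0, -0.02, 0, 0, 0], [0, 0, -0.03, 0, 0, 0], [0, 0, -0.04, 0, 0, 0], [0, 0, -0.04, 0, 0, 0]]]' --hand 0.045

```text
time_s: 7.18
position: [645.5, 50.9, 158.5]
tool_rot: [-3.141, 0.0, 0.003]
contact_force: [0.8, 0.5, 0.3]
gripper_width: 0.529
grip_force: 0.0
```

Emit:
send_rows --series '[[[-0.0175, -0.029, 0, 0, 0, 0], [-0.0175, -0.029, 0, 0, 0, 0], [-0.0175, -0.029, 0, 0, 0, 0], [-0.0175, -0.029, 0, 0, 0, 0], [-0.0175, -0.029, 0, 0, 0, 0], [-0.0175, -0.029, 0, 0, 0, 0], [-0.0175, -0.029, 0, 0, 0, 0], [-0.0175, -0.029, 0, 0, 0, 0], [-0.0175, -0.029, 0, 0, 0, 0], [0, 0, 0, 0, 0, 0], [0, 0, 0, 0, 0, 0]]]' --hand 0.068

```text
time_s: 8.1
position: [488.0, 313.4, 158.1]
tool_rot: [-3.141, -0.005, -0.001]
contact_force: [0.7, 0.1, 0.2]
gripper_width: 0.801
grip_force: 0.0
```

```bash
python3 - <<'E'
from h import *
np.set_printoptions(precision=1,suppress=True)
im=bot.get_image("scene");t=bot.get_image("top")
cv2.imwrite("pics/s5.png",np.hstack([cv2.resize(im[140:220,160:290,::-1],None,fx=4,fy=4,interpolation=3)[:, :520],cv2.resize(t[130:194,200:256,::-1],(280,320),interpolation=3)]))
s=bot.get_obs();print(s["position"],s["time_s"])
for c in("top","scene"):
  print(c,[(r["score"],at(c,r["uv"],31)) for r in bot.mark_of("weight_centre",c)], [(r["score"],at(c,r["uv"],42)) for r in bot.mark_of("bottle_a_centre",c)])
  if c=="scene":
    print("pan",at(c,(316.0,211.7),89))
hsv=cv2.cvtColor(im,cv2.COLOR_RGB2HSV)
m=(((hsv[...,0]<8)|(hsv[...,0]>172))&(hsv[...,1]>130)&(hsv[...,2]>100)).astype(np.uint8)
k,l,st,ce=cv2.connectedComponentsWithStats(m);print([(c,q[4]) for c,q in zip(ce[1:],st[1:]) if q[4]>15])
E
```

```text
[489.4 311.6 157.9] 8.2
top [(0.56, array([656.5,  51.6,  31. ]))] [(0.83, array([574.7, 255.1,  42. ])), (0.77, array([504. , 210.1,  42. ]))]
scene [(0.6, array([643.4,  52.4,  31. ]))] [(0.63, array([583. , 268.3,  42. ])), (0.59, array([504. , 221.4,  42. ]))]
pan [ 549.6 -279.4   89. ]
[(array([182.7, 164.3]), np.int32(41)), (array([202.6, 171.9]), np.int32(47))]
```

View pics/s5.png

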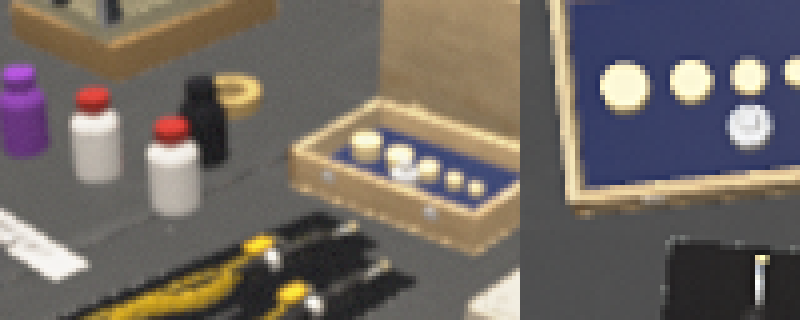

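Emit:
send_rows --series '[[[0, 0, 0.02, 0, 0, 0], [0, 0, 0.03, 0, 0, 0], [0, 0, 0.02, 0, 0, 0], [0, 0, 0.015, 0, 0, 0], [0, 0, 0.015, 0, 0, 0], [0, 0, 0.012, 0, 0, 0], [0, 0, 0.01, 0, 0, 0], [0, 0, 0.008, 0, 0, 0], [0, 0, 0.004, 0, 0, 0], [0, 0, 0, 0, 0, 0], [0, 0, 0, 0, 0, 0]]]'

```text
time_s: 9.32
position: [489.3, 312.0, 23.6]
tool_rot: [-3.141, 0.0, -0.001]
contact_force: [0.7, -0.7, -0.1]
gripper_width: 0.797
grip_force: 0.0
```

Emit:
send_rows --series '[[[0, 0, 0, 0, 0, 0], [0, 0, 0, 0, 0, 0], [0, 0, 0, 0, 0, 0], [0, 0, 0, 0, 0, 0], [0, 0, 0, 0, 0, 0], [0, 0, 0, 0, 0, 0], [0, 0, 0, 0, 0, 0], [0, 0, 0, 0, 0, 0]]]' --hand 0.0 --newtons 60

```text
time_s: 9.98
position: [490.0, 312.4, 24.7]
tool_rot: [-3.141, 0.0, -0.004]
contact_force: [0.2, 0.4, 5.8]
gripper_width: 0.515
grip_force: 62.3
```

Emit:
send_rows --series '[[[0, 0, -0.005, 0, 0, 0], [0, 0, -0.01, 0, 0, 0], [0, 0, -0.02, 0, 0, 0], [0, 0, -0.02, 0, 0, 0], [0, 0, -0.02, 0, 0, 0], [0, 0, -0.015, 0, 0, 0], [0, 0, -0.01, 0, 0, 0], [0, 0, 0, 0, 0, 0], [0, 0, 0, 0, 0, 0], [0, 0, 0, 0, 0, 0], [0, 0, 0, 0, 0, 0], [0, 0, 0, 0, 0, 0]]]'

```text
time_s: 10.98
position: [488.1, 311.5, 121.9]
tool_rot: [3.141, -0.0, -0.004]
contact_force: [0.1, -0.5, -4.7]
gripper_width: 0.513
grip_force: 62.2
```

```bash
cat > f.py <<'E'
from h import *
np.set_printoptions(precision=2,suppress=True)
F=[];P=[]
for i in range(10):
    bot.get_image("scene");s=bot.get_obs();F.append(s["contact_force"]);P.append(s["position"])
print(np.mean(F,0),np.std(F,0),np.mean(P,0),s["time_s"],s["gripper_width"],s["effort"])
E
python3 f.py
```

```text
[-0.15 -0.17 -4.62] [0.48 0.54 0.49] [488.76 311.79 122.89] 11.4833 0.5082352395288285 [ -0.   -49.85 -33.5    0.     0.01   0.  ]
```

Emit:
send_rows --series '[[[0, 0, 0.01, 0, 0, 0], [0, 0, 0.02, 0, 0, 0], [0, 0, 0.02, 0, 0, 0], [0, 0, 0.02, 0, 0, 0], [0, 0, 0.012, 0, 0, 0], [0, 0, 0.008, 0, 0, 0], [0, 0, 0.005, 0, 0, 0], [0, 0, 0.003, 0, 0, 0], [0, 0, 0.001, 0, 0, 0], [0, 0, 0, 0, 0, 0], [0, 0, 0, 0, 0, 0]]]'

```text
time_s: 12.4
position: [489.7, 312.2, 25.2]
tool_rot: [-3.141, 0.0, -0.003]
contact_force: [-0.0, -0.0, -4.1]
gripper_width: 0.511
grip_force: 62.2
```

```bash
python3 -c "
from bench import bot
bot.get_image('scene');s=bot.get_obs();print(s['position'],s['contact_force'])"
```

```text
[489.61638971 312.1564995   25.12734389] [-0.37637435  0.27680524 -4.72260622]
```

Emit:
send_rows --series '[[[0, 0, 0.001, 0, 0, 0], [0, 0, 0, 0, 0, 0], [0, 0, 0, 0, 0, 0]]]'

```text
time_s: 12.7
position: [489.7, 312.2, 24.7]
tool_rot: [-3.141, -0.0, -0.002]
contact_force: [-3.5, -0.8, 6.4]
gripper_width: 0.51
grip_force: 63.2
```

Touched down (force changed sign); release and rise.

Emit:
send_rows --series '[[[0, 0, 0, 0, 0, 0], [0, 0, 0, 0, 0, 0], [0, 0, 0, 0, 0, 0], [0, 0, 0, 0, 0, 0], [0, 0, 0, 0, 0, 0], [0, 0, -0.01, 0, 0, 0], [0, 0, -0.02, 0, 0, 0], [0, 0, -0.02, 0, 0, 0], [0, 0, -0.025, 0, 0, 0], [0, 0, -0.025, 0, 0, 0], [0, 0, -0.02, 0, 0, 0], [0, 0, -0.015, 0, 0, 0]]]' --hand 0.068

```text
time_s: 13.7
position: [489.8, 312.3, 161.5]
tool_rot: [-3.14, 0.0, -0.005]
contact_force: [-0.1, 0.5, -0.3]
gripper_width: 0.798
grip_force: 0.0
```

Emit:
send_rows --series '[[[0.002, 0.02, 0, 0, 0, 0], [0.002, 0.03, 0, 0, 0, 0], [0.002, 0.03, 0, 0, 0, 0], [0.002, 0.02, 0, 0, 0, 0], [0.002, 0.004, 0, 0, 0, 0], [0, 0, 0, 0, 0, 0], [0, 0, 0, 0, 0, 0], [0, 0, 0, 0, 0, 0]]]'

```text
time_s: 14.37
position: [498.9, 208.8, 158.6]
tool_rot: [-3.141, -0.001, -0.0]
contact_force: [0.1, 0.5, -0.8]
gripper_width: 0.8
grip_force: 0.0
```

```bash
cat > c.py <<'E'
from h import *
np.set_printoptions(precision=1,suppress=True)
R={}
for c in("top","scene"):
    im=bot.get_image(c);hsv=cv2.cvtColor(im,cv2.COLOR_RGB2HSV)
    m=(((hsv[...,0]<8)|(hsv[...,0]>172))&(hsv[...,1]>130)&(hsv[...,2]>100)).astype(np.uint8)
    k,l,st,ce=cv2.connectedComponentsWithStats(m);R[c]=[(x,q[4]) for x,q in zip(ce[1:],st[1:]) if q[4]>15 and x[0]<230];print(c,R[c])
    if c=="top": print([at(c,x,80) for x,_ in R[c]])
    cv2.imwrite(f"pics/cap_{c}.png",im[...,::-1])
s=bot.get_obs();print(s["time_s"],s["position"],s["contact_force"])
E
python3 c.py
```

```text
top [(array([151.7, 204.7]), np.int32(102))]
[array([488.8, 312.8,  80. ])]
scene [(array([182.9, 164.5]), np.int32(41)), (array([202.4, 171.8]), np.int32(47))]
14.4667 [498.7 208.9 158.3] [-0.1  0.3 -0.7]
```

Emit:
send_rows --series '[[[0, 0, 0.02, 0, 0, 0], [0, 0, 0.03, 0, 0, 0], [0, 0, 0.02, 0, 0, 0], [0, 0, 0.015, 0, 0, 0], [0, 0, 0.015, 0, 0, 0], [0, 0, 0.012, 0, 0, 0], [0, 0, 0.01, 0, 0, 0], [0, 0, 0.008, 0, 0, 0], [0, 0, 0.004, 0, 0, 0], [0, 0, 0, 0, 0, 0], [0, 0, 0, 0, 0, 0]]]'

```text
time_s: 15.38
position: [499.2, 208.0, 24.6]
tool_rot: [-3.141, 0.0, -0.001]
contact_force: [0.1, -0.6, 0.1]
gripper_width: 0.796
grip_force: 0.0
```

Emit:
send_rows --series '[[[0, 0, 0, 0, 0, 0], [0, 0, 0, 0, 0, 0], [0, 0, 0, 0, 0, 0], [0, 0, 0, 0, 0, 0], [0, 0, 0, 0, 0, 0], [0, 0, 0, 0, 0, 0], [0, 0, 0, 0, 0, 0], [0, 0, 0, 0, 0, 0]]]' --hand 0.0 --newtons 60

```text
time_s: 16.05
position: [500.1, 208.1, 25.5]
tool_rot: [-3.141, 0.0, -0.004]
contact_force: [-0.1, 0.4, 6.4]
gripper_width: 0.518
grip_force: 62.0
```

Emit:
send_rows --series '[[[0, 0, -0.005, 0, 0, 0], [0, 0, -0.01, 0, 0, 0], [0, 0, -0.02, 0, 0, 0], [0, 0, -0.02, 0, 0, 0], [0, 0, -0.02, 0, 0, 0], [0, 0, -0.015, 0, 0, 0], [0, 0, -0.01, 0, 0, 0], [0, 0, 0, 0, 0, 0], [0, 0, 0, 0, 0, 0], [0, 0, 0, 0, 0, 0], [0, 0, 0, 0, 0, 0], [0, 0, 0, 0, 0, 0]]]'

```text
time_s: 17.05
position: [498.1, 207.7, 123.1]
tool_rot: [3.141, -0.0, -0.004]
contact_force: [-0.4, 0.2, -0.7]
gripper_width: 0.524
grip_force: 61.4
```

```bash
python3 f.py
```

```text
[-0.13 -0.07 -1.67] [0.49 0.38 0.41] [498.74 207.83 123.92] 17.55 0.519020292290444 [ -0.   -43.54 -31.73   0.     0.     0.  ]
```

Left pulls 4.6 N and right 1.7 N, so the left bottle is the heavier. I'm putting the right one back.

Emit:
send_rows --series '[[[0, 0, 0.01, 0, 0, 0], [0, 0, 0.02, 0, 0, 0], [0, 0, 0.02, 0, 0, 0], [0, 0, 0.02, 0, 0, 0], [0, 0, 0.012, 0, 0, 0], [0, 0, 0.008, 0, 0, 0], [0, 0, 0.005, 0, 0, 0], [0, 0, 0.003, 0, 0, 0], [0, 0, 0.001, 0, 0, 0], [0, 0, 0, 0, 0, 0], [0, 0, 0, 0, 0, 0]]]'

```text
time_s: 18.47
position: [499.7, 208.0, 26.1]
tool_rot: [-3.141, 0.0, -0.003]
contact_force: [0.4, -0.2, -1.2]
gripper_width: 0.516
grip_force: 61.4
```

Emit:
send_rows --series '[[[0, 0, 0.001, 0, 0, 0], [0, 0, 0, 0, 0, 0], [0, 0, 0, 0, 0, 0]]]'

```text
time_s: 18.72
position: [499.9, 208.1, 25.5]
tool_rot: [-3.141, 0.0, -0.003]
contact_force: [-1.2, -0.5, 5.3]
gripper_width: 0.514
grip_force: 62.1
```

Emit:
send_rows --series '[[[0, 0, 0, 0, 0, 0], [0, 0, 0, 0, 0, 0], [0, 0, 0, 0, 0, 0], [0, 0, 0, 0, 0, 0], [0, 0, 0, 0, 0, 0], [0, 0, -0.01, 0, 0, 0], [0, 0, -0.02, 0, 0, 0], [0, 0, -0.02, 0, 0, 0], [0, 0, -0.025, 0, 0, 0], [0, 0, -0.025, 0, 0, 0], [0, 0, -0.02, 0, 0, 0], [0, 0, -0.015, 0, 0, 0]]]' --hand 0.068

```text
time_s: 19.72
position: [499.8, 208.1, 162.4]
tool_rot: [-3.141, 0.0, -0.005]
contact_force: [-0.1, 0.1, -0.8]
gripper_width: 0.799
grip_force: 0.0
```

Emit:
send_rows --series '[[[-0.002, -0.004, 0, 0, 0, 0], [-0.002, -0.02, 0, 0, 0, 0], [-0.002, -0.03, 0, 0, 0, 0], [-0.002, -0.03, 0, 0, 0, 0], [-0.002, -0.02, 0, 0, 0, 0], [0, 0, 0, 0, 0, 0], [0, 0, 0, 0, 0, 0], [0, 0, 0, 0, 0, 0]]]'

```text
time_s: 20.38
position: [488.3, 311.4, 158.5]
tool_rot: [3.141, 0.0, -0.002]
contact_force: [-0.2, 0.5, 1.4]
gripper_width: 0.794
grip_force: 0.0
```

```bash
python3 c.py
```

```text
top [(array([189.1, 201.5]), np.int32(90)), (array([152. , 206.7]), np.int32(60))]
[array([498.6, 208.3,  80. ]), array([483.3, 311.7,  80. ])]
scene [(array([183. , 164.4]), np.int32(42)), (array([202.7, 171.9]), np.int32(49))]
20.4833 [488.9 310.9 158.9] [-0.3 -0.3 -0.2]
```

Both stand where they stood. I'm taking the left one with a firmer grip.

Emit:
send_rows --series '[[[0, 0, 0.02, 0, 0, 0], [0, 0, 0.03, 0, 0, 0], [0, 0, 0.02, 0, 0, 0], [0, 0, 0.015, 0, 0, 0], [0, 0, 0.015, 0, 0, 0], [0, 0, 0.012, 0, 0, 0], [0, 0, 0.01, 0, 0, 0], [0, 0, 0.008, 0, 0, 0], [0, 0, 0.004, 0, 0, 0], [0, 0, 0, 0, 0, 0], [0, 0, 0, 0, 0, 0]]]'

```text
time_s: 21.4
position: [489.3, 311.9, 25.6]
tool_rot: [-3.141, 0.0, -0.001]
contact_force: [-0.0, -0.3, -0.4]
gripper_width: 0.797
grip_force: 0.0
```

Emit:
send_rows --series '[[[0, 0, 0, 0, 0, 0], [0, 0, 0, 0, 0, 0], [0, 0, 0, 0, 0, 0], [0, 0, 0, 0, 0, 0], [0, 0, 0, 0, 0, 0], [0, 0, 0, 0, 0, 0], [0, 0, 0, 0, 0, 0], [0, 0, 0, 0, 0, 0]]]' --hand 0.0 --newtons 65

```text
time_s: 22.07
position: [489.9, 312.4, 26.6]
tool_rot: [-3.141, 0.0, -0.003]
contact_force: [-0.4, 0.2, 5.4]
gripper_width: 0.514
grip_force: 67.5
```

Emit:
send_rows --series '[[[0, 0, -0.005, 0, 0, 0], [0, 0, -0.015, 0, 0, 0], [0, 0, -0.025, 0, 0, 0], [0, 0, -0.03, 0, 0, 0], [0, 0, -0.03, 0, 0, 0], [0, 0, -0.03, 0, 0, 0], [0, 0, -0.025, 0, 0, 0], [0, 0, -0.015, 0, 0, 0], [0, 0, -0.005, 0, 0, 0], [0, 0, 0, 0, 0, 0], [0, 0, 0, 0, 0, 0]]]'

```text
time_s: 22.98
position: [488.0, 311.5, 203.8]
tool_rot: [3.141, -0.0, -0.003]
contact_force: [0.2, 0.9, -5.2]
gripper_width: 0.51
grip_force: 67.2
```

```bash
python3 f.py
```

```text
[ 0.07 -0.03 -4.65] [0.45 0.38 0.28] [488.28 311.59 203.93] 23.4833 0.511851442247832 [ -0.   -47.96 -36.47   0.     0.01   0.  ]
```

Emit:
send_rows --series '[[[0.003, 0.01, 0, 0, 0, 0], [0.003, 0.02, 0, 0, 0, 0], [0.003, 0.03, 0, 0, 0, 0], [0.003, 0.03, 0, 0, 0, 0], [0.003, 0.03, 0, 0, 0, 0], [0.003, 0.03, 0, 0, 0, 0], [0.003, 0.03, 0, 0, 0, 0], [0.003, 0.03, 0, 0, 0, 0], [0.003, 0.03, 0, 0, 0, 0], [0.003, 0.03, 0, 0, 0, 0], [0.003, 0.03, 0, 0, 0, 0], [0.003, 0.03, 0, 0, 0, 0]]]'

```text
time_s: 24.48
position: [524.7, -20.4, 205.6]
tool_rot: [3.141, -0.001, 0.001]
contact_force: [0.9, 0.9, -4.5]
gripper_width: 0.508
grip_force: 67.4
```

Emit:
send_rows --series '[[[0.003, 0.03, 0, 0, 0, 0], [0.003, 0.03, 0, 0, 0, 0], [0.003, 0.03, 0, 0, 0, 0], [0.003, 0.03, 0, 0, 0, 0], [0.003, 0.03, 0, 0, 0, 0], [0.003, 0.03, 0, 0, 0, 0], [0.003, 0.03, 0, 0, 0, 0], [0.003, 0.02, 0, 0, 0, 0], [0.003, 0.015, 0, 0, 0, 0], [0.002, 0.008, 0, 0, 0, 0], [0, 0.006, 0, 0, 0, 0], [0, 0, 0, 0, 0, 0]]]'

```text
time_s: 25.48
position: [553.7, -277.6, 205.1]
tool_rot: [-3.142, 0.001, 0.001]
contact_force: [0.2, 0.4, -4.1]
gripper_width: 0.508
grip_force: 67.4
```

```bash
python3 f.py
```

```text
[-0.01  0.26 -4.35] [0.73 0.42 0.5 ] [ 553.88 -276.26  205.31] 25.9833 0.5114424837794813 [  0.07 -52.83 -36.88  -0.     0.01   0.  ]
```

Emit:
send_rows --series '[[[0, 0.001, 0.01, 0, 0, 0], [0, 0, 0.015, 0, 0, 0], [0, 0, 0.015, 0, 0, 0], [0, 0, 0.01, 0, 0, 0], [0, 0, 0.006, 0, 0, 0], [0, 0, 0.004, 0, 0, 0], [0, 0, 0, 0, 0, 0], [0, 0, 0, 0, 0, 0], [0, 0, 0, 0, 0, 0], [0, 0, 0, 0, 0, 0]]]'

```text
time_s: 26.82
position: [554.4, -278.5, 146.3]
tool_rot: [3.141, -0.0, 0.002]
contact_force: [-0.1, -0.4, -4.2]
gripper_width: 0.509
grip_force: 67.4
```

```bash
python3 f.py; python3 - <<'E'
from h import *
im=bot.get_image("scene");cv2.imwrite("pics/end.png",cv2.resize(im[130:250,230:390,::-1],(800,600),interpolation=3))
print([proj("scene",p) for p in((554,-277,89),(554,-277,119),(554,-277,161))])
E
```

```text
[-0.19 -0.12 -4.57] [0.58 0.41 0.33] [ 553.98 -278.25  145.64] 27.3167 0.5144249133409804 [  0.   -54.08 -34.96  -0.01   0.01  -0.  ]
[array([316.26534479, 210.90130147]), array([316.71622374, 202.57877483]), array([317.36167347, 190.66477303])]
```

View pics/end.png

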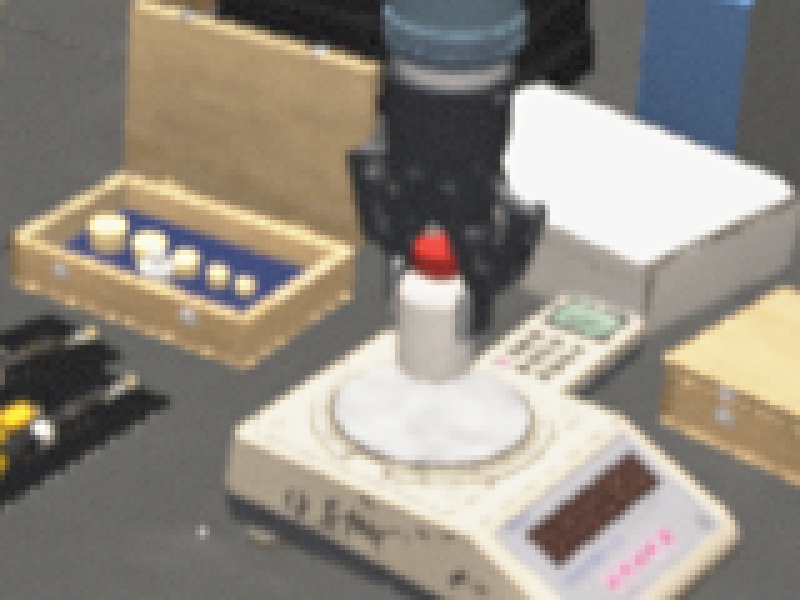

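The picture shows the bottle upright in the gripper, its base at about (317,204) over the pan centre at about (316,212). That matches the projections for 3 cm above the pan. The weight is in the box at about (261,183).

```bash
python3 -c "
from bench import bot
print(bot.close_job())"
```

```text
the job is handed in; nothing more can be done
None
```

The job is handed in at about 27 s: the check weight is in the box, the lighter right bottle (1.7 N) is back on its spot, and the heavier left bottle (4.6 N) is held upright about 3 cm over the pan centre.

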